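Ink the red date stamp and show its face to the bench camera

TASK

Take the date stamp with the red band, press it gently and squarely onto the red ink pad so that its whole face is inked, then hold it up to the bench camera for inspection: the inked face square to the lens with its middle 100 mm straight in front of the glass, and its long edges level. Leave the blue-banded stamp standing as it is, keep the red-banded stamp off the blue pad, and do not bump the camera. The program finishes while still holding the stamp there in the air.

Things in the scene. Friction and masses are not known exactly. Their poses are not given: they have to be found in the camera images.
- red_stamp: loose wooden office stamp with a RED band round its foot, standing upright on its face. Height 74 mm, about 60 g; foot 56 mm long (own x), 28 wide (own y), 19 high; above it a handle round about own z, 26 mm wide, to the top. Origin: centre of the face (underside); own z points up the handle. The two ends of the long axis count as the same
- red_stamp_face (a point): centre of the red-banded stamp's stamping face (its underside); the same point as the body's origin
- blue_stamp: the same kind of stamp with a BLUE band round its foot, loose, standing upright; a bystander that must stay where it is
- red_pad: stamp pad with RED felt, fixed: open tin 57 (own x) x 81 (own y) x 10 mm, origin under its centre. Felt 51 (x) x 74 (y) mm, firm, flat, its top 12.5 mm above the counter, proud of the tin. Dark blue lid on the +x long edge stands open, leaning away, top about 65 mm above the counter. The stamp fits with its long side along own y
- red_felt_top (a point): centre of the top of the red felt
- blue_pad: the same kind of pad with BLUE felt, fixed, lid open; not to be used
- camera_head: small white bench camera with a round black lens on a low stand, fixed to the counter; housing 46 x 60 x 28 mm. Origin: centre of the lens glass, 85 mm above the counter. Own z is the direction in which it looks, away from the glass: 45 degrees upward and roughly back toward the robot. Own y is level, own x completes the frame
- focus (a point): the point in the air 100 mm straight in front of the lens glass (on camera_head's own z), about 156 mm above the counter, where the middle of the stamp's face must be
Not all that is in view belongs to the job. Leave any purple look-alike of the red_stamp alone.

How it is judged (in metres and radians):
On the way:
1. the red-banded stamp is pressed squarely on the red felt, its whole face on the felt, with more than 2 N (contact force between red_stamp and red_pad above 2 N and z of red_stamp_face in the frame of red_felt_top below 0.003 m and x of red_stamp_face in the frame of red_felt_top between -0.012 and 0.012 m and y of red_stamp_face in the frame of red_felt_top between -0.01 and 0.01 m and angle between the x axis of red_stamp and the y axis of red_pad, either way round below 0.2 rad and angle between red_stamp's own z axis and vertical below 0.12 rad), for 0.2 s.
At the end, for the whole second after the job is handed in: The red stamp is held still in the fingers, centre of its face within 18 mm of the point 100 mm before the lens, face toward the lens and square to it within 0.2 rad, long edges level (along camera y) within 0.2 rad; the blue stamp stands within 20 mm of its start (distance between red_stamp_face and focus below 0.018 m and angle between the z axis of red_stamp and the z axis of camera_head, either way round below 0.2 rad and angle between the x axis of red_stamp and the y axis of camera_head, either way round below 0.2 rad and angle between red_stamp's own z axis and vertical below 1.2 rad and height (world z) of red_stamp_face above 0.12 m and contact force between red_stamp and the fingers above 2 N and contact force between red_stamp and camera_head below 0.1 N and linear speed of red_stamp below 0.02 m/s and distance of blue_stamp from where it was at the start of the episode below 0.02 m and angle between blue_stamp's own z axis and vertical below 0.15 rad); the arm keeps its last pose, push and grip.
It fails at once if the stamp is pressed on the red pad with more than 30 N (contact force between red_stamp and red_pad above 30 N).
It fails at once if the red-banded stamp touches the blue pad (contact force between red_stamp and blue_pad above 0.5 N).
It fails at once if the blue-banded stamp is moved more than 20 mm or tipped (distance of blue_stamp from where it was at the start of the episode above 0.02 m or angle between blue_stamp's own z axis and vertical above 0.3 rad).
It fails at once if the camera is bumped with more than 3 N (contact force between camera_head and anything else above 3 N).
It also fails if it takes over 40 s, if anything falls off the work surface, if the arm or the gripper's body presses on something with over 40 N, if the wrist force passes 120 N, or if a joint passes its speed limit or range.

ROBOT

A 6-joint arm with a two-finger parallel gripper is mounted at the origin on a cart in front of the work surface, level with it; the furniture and walls round the work are solid. World frame = base frame: x ahead of the robot, y to its left, z up, the work surface at z = 0. Lengths are in m, angles in degrees, forces in N, time in s.
With the tool pointing down it reaches from about 0.3 to 0.75 m from the base axis. Payload 8.5 kg.
Tool frame: the origin (TCP) lies midway between the tips of the shut fingers; the grasp point (between the pads) lies 19 mm behind it; z points along the fingers, y is the direction in which the jaws open and shut (so a half turn about z gives the same grasp; the last joint's range is limited). The gripper opens to 85 mm and grips with 20 to 120 N. Pads are 22 mm wide; open, the fingers measure 114 mm over their backs; the gripper's body (76 mm by 85 mm) begins 54 mm behind the grasp point. The pads swing forward as they close: fully open they stand 13 mm farther back than shut.
Start: joints at [64.956, 21.807, 74.336, -0, 83.858, -12.336], TCP at [0.121, 0.537, 0.231] pointing down, gripper open.
Joint ranges: [-178.18, 178.18], [-50.72, 133.34], [12.68, 142.11], [-81.47, 261.47], [9.98, 163.14], [-165.26, 165.26]. Speed limits (degrees/s): [136.94, 136.94, 180, 180, 180, 180].

INTERFACE

Orientations are given as a 3x3 rotation matrix whose columns are the frame's x, y, z axes.
In Python, from rig import env, eyes, close_job gives the robot as it stands.
- The arm moves only by the tool jog_arm, never from a script. Its argument "deltas" is one flat list of numbers, 7 for each row, row after row: the shift along the tool's x, y, z in units of 0.75 m (1.0 is 0.75 m), then the turn, a rotation vector about the tool's x, y, z in units of 180 degrees (1.0 is 180 degrees), then the gripper command: -1 is fully open, 1 is shut, values between are in proportion. In form: [dx, dy, dz, ax, ay, az, fingers, dx, dy, dz, ax, ay, az, fingers, ...]. A call has 1 to 12 rows; each row is the pose to reach, as a shift and turn from the pose commanded when the call began, along the tool's axes at that moment, turning the shorter way round; what a row does not reach only later rows make up. A row lasts 1/12 s, in which the tool goes at most 41.7 mm and 7.16 degrees, less where a joint would pass 70% of its speed; a pose out of reach is approached as far as the arm can. A call with a number of a shift or a turn outside -1 to 1 is refused whole. A call with a gripper value outside its range is refused whole. The fingers move at their own pace and stop on an object; "grip_force" is the grip in N (left out, the last holds). Time passes only in rows, so rows that repeat a pose let the fingers close. It gives the time, the measured TCP pose, the force and the opening at its end, in the units of the state.
- env.observe(): the state, without advancing time (a new reading comes with each control period).
- eyes.get_image(name): name is "scene" or "top" or "wrist"; returns the picture (400x640x3 uint8, red, green, blue); there is no depth.
- eyes.camera_params(name): a dict with "intrinsics" (3x3 intrinsics, pixels), "k1" (the pictures are not rectified: a ray, as slopes to the right and down, at radius r is drawn at 1 + k1 r^2 times it, then the intrinsics apply), "R" (3x3) and "t" (3): a world point X has camera coordinates R X + t; the wrist camera has in their place "mount" (4x4, takes a point from camera to tool coordinates, whose origin is the TCP and whose axes are the flange's). Camera axes: x right, y down, z forward; pixel columns grow to the right and rows downward; lengths in m; the calibration is good to about 2 mm. A picture is of the moment at which its call begins: read the wrist's pose just before it. camera_params takes no time and is no camera call.
- close_job(): hands the job in, once; it reports no verdict.
The state is a dict: "time_s": time; "q": joint angles; "qvel": joint speeds; "joint_efforts": joint torques, N m; "position": TCP position; "tool_rot": TCP orientation; "ft_force": force on the tool from outside, world axes, zero at the start; "wrist_torque": the same for the moment, N m; "grip_width": finger opening in m.
Only numpy, scipy, OpenCV 4.12 (cv2) and the standard library are available. Lean on these libraries where they do the work, as an engineer would, in place of code of your own. Each camera call takes 0.05 s, during which the arm holds its last target.

## Working session

There is one attempt and no reset: what is moved stays moved. The work goes in short steps, Python scripts to look and compute and a tool call to move; the robot and the scene stay as the last step left them, time stands still between calls to the robot, and variables do not carry over. Pictures are saved under pics/ and viewed, and the job is handed in when it is done.

Besides the shell and the picture viewer there is one more tool, called after "Call:" by a JSON object that holds its "op" and its "data", one argument or row to a line. jog_arm: Moves the arm, as the interface text tells. Its arguments: {"type":"object","properties":{"deltas":{"type":"array"},"grip_force":{"type":"number"}},"required":["deltas"]}

```bash
ls; mkdir -p pics
python3 - <<'E'
from rig import env, eyes
import cv2
s=env.observe(); print(s)
for n in ("scene","top","wrist"):
    p=eyes.camera_params(n); print(n,p)
    cv2.imwrite(f"pics/{n}0.png",eyes.get_image(n)[:,:,::-1])
E
```

```text
pics
{'time_s': 0.0, 'q': array([ 6.49565237e+01,  2.18405819e+01,  7.43849954e+01,  1.56410679e-04,
        8.38577692e+01, -1.23345003e+01]), 'qvel': array([-0.04072908,  0.09761523, -0.1214499 ,  0.04153711,  0.10340102,
        0.10117622]), 'joint_efforts': array([ 1.22371999e-03, -4.48460054e+01, -2.31279606e+01, -1.19295069e-04,
        4.68073064e-03,  2.44786685e-05]), 'position': array([0.12086192, 0.53625532, 0.23071418]), 'tool_rot': array([[-9.75499929e-01,  2.19998877e-01, -6.18229269e-04],
       [ 2.19999523e-01,  9.75499091e-01, -1.31676274e-03],
       [ 3.13395765e-04, -1.42051211e-03, -9.99998942e-01]]), 'ft_force': array([0.03888267, 0.14080687, 0.0161839 ]), 'wrist_torque': array([ 0.01130845, -0.03113741,  0.0310018 ]), 'grip_width': 0.08563386471347699}
scene {'intrinsics': array([[400.953877  ,   0.        , 317.22502217],
       [  0.        , 400.953877  , 200.79787834],
       [  0.        ,   0.        ,   1.        ]]), 'k1': -0.10205108115155907, 'R': array([[ 0.5005088 , -0.86567121, -0.01021289],
       [-0.51697094, -0.2893951 , -0.8056001 ],
       
[... 353 characters left out ...]
     [-0.98930943,  0.0051863 , -0.14573935],
       [ 0.14582182,  0.02360757, -0.98902916]]), 't': array([0.00429203, 0.58551717, 1.07449064])}
wrist {'intrinsics': array([[303.92766811,   0.        , 321.64650716],
       [  0.        , 303.92766811, 198.32106641],
       [  0.        ,   0.        ,   1.        ]]), 'k1': -0.05238608252869852, 'mount': array([[-2.10179952e-04, -9.55916430e-01, -2.93638783e-01,
         7.67323795e-02],
       [ 9.99999976e-01, -2.18993675e-04, -2.86166094e-06,
        -1.18386960e-03],
       [-6.15695277e-05, -2.93638777e-01,  9.55916453e-01,
        -1.42604908e-01],
       [ 0.00000000e+00,  0.00000000e+00,  0.00000000e+00,
         1.00000000e+00]])}
```

View pics/scene0.png

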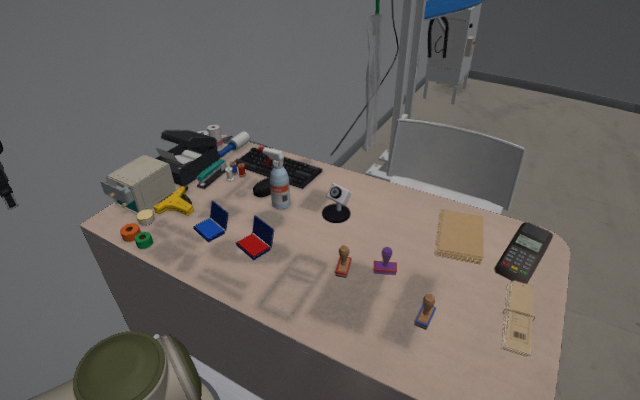

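View pics/top0.png

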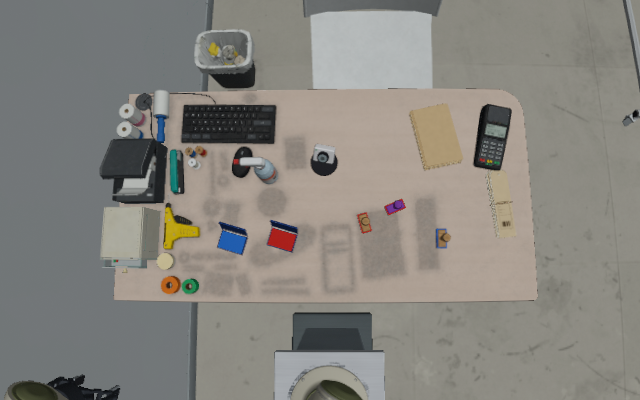

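View pics/wrist0.png

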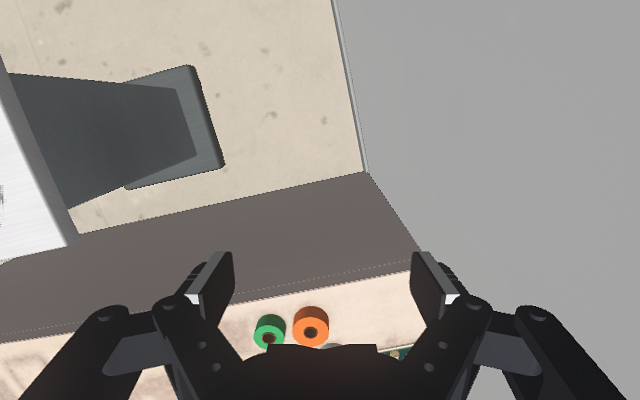

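The red stamp is near top (364,222) and scene (343,262). The red pad is at top (282,237), the camera at top (323,155), the blue stamp at top (443,238) and the purple decoy at (395,207). Enlarging these next.

Run:
```python
import cv2,numpy as np
t=cv2.imread("pics/top0.png"); s=cv2.imread("pics/scene0.png")
def crop(im,x,y,w,h,k): return cv2.resize(im[y:y+h,x:x+w],None,fx=k,fy=k,interpolation=cv2.INTER_CUBIC)
a=crop(t,260,200,50,60,8); b=crop(t,340,190,80,60,8) ; 
cv2.imwrite("pics/c1.png",crop(t,262,212,100,50,8)[:, :])
cv2.imwrite("pics/c2.png",crop(t,350,190,66,50,12)[:, :])
cv2.imwrite("pics/c3.png",crop(t,300,135,50,50,12))
cv2.imwrite("pics/c4.png",crop(s,310,170,66,50,12))
cv2.imwrite("pics/c5.png",crop(s,230,210,50,50,12))
cv2.imwrite("pics/c6.png",crop(s,330,235,50,50,12))
```

```text
(no output)
```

View pics/c1.png

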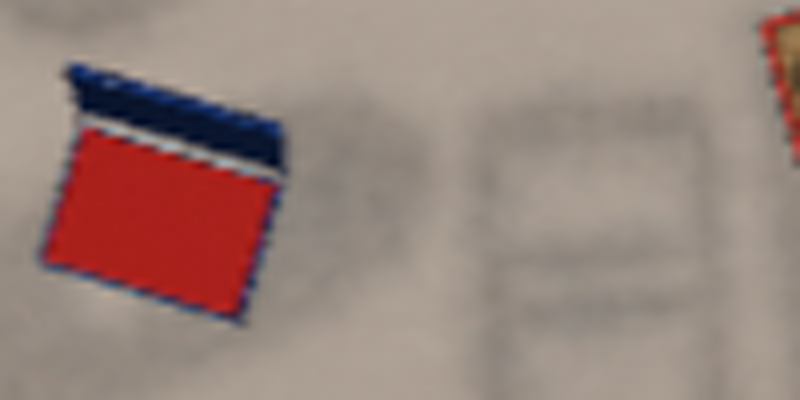

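View pics/c2.png

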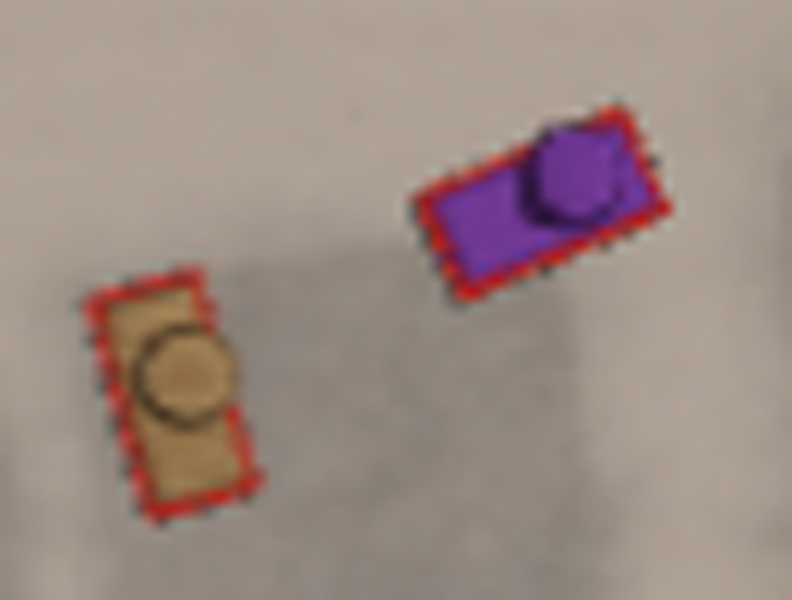

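View pics/c3.png

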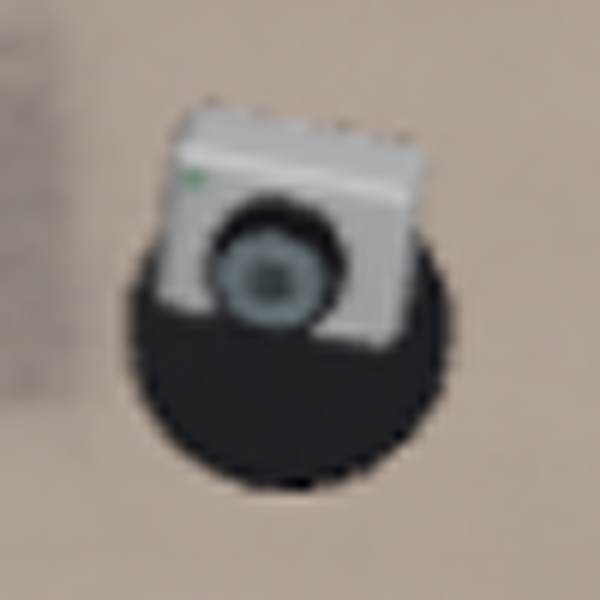

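View pics/c4.png

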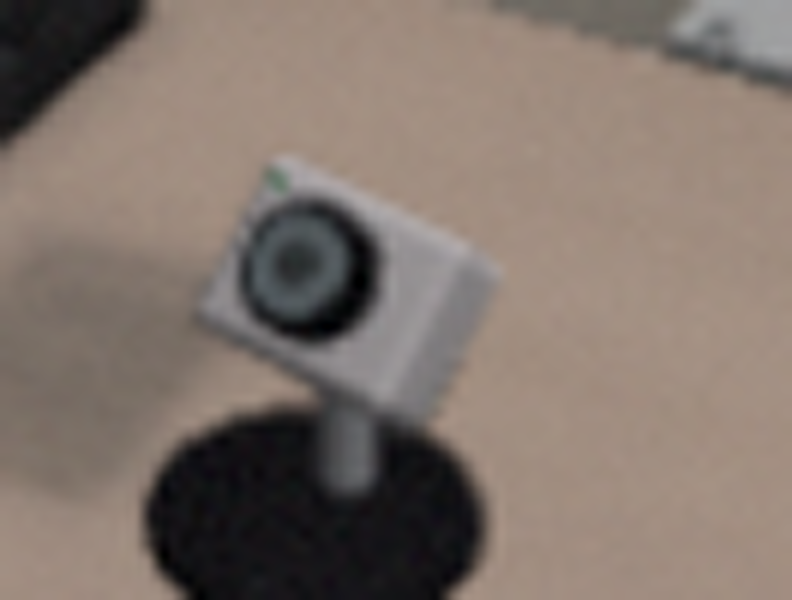

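View pics/c5.png

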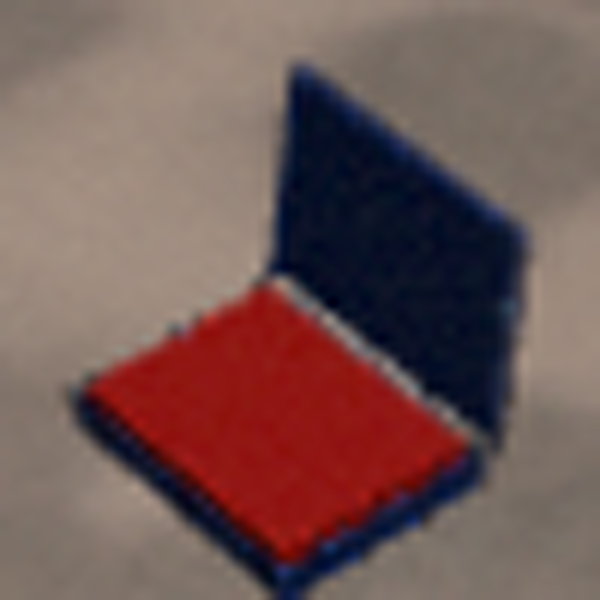

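View pics/c6.png

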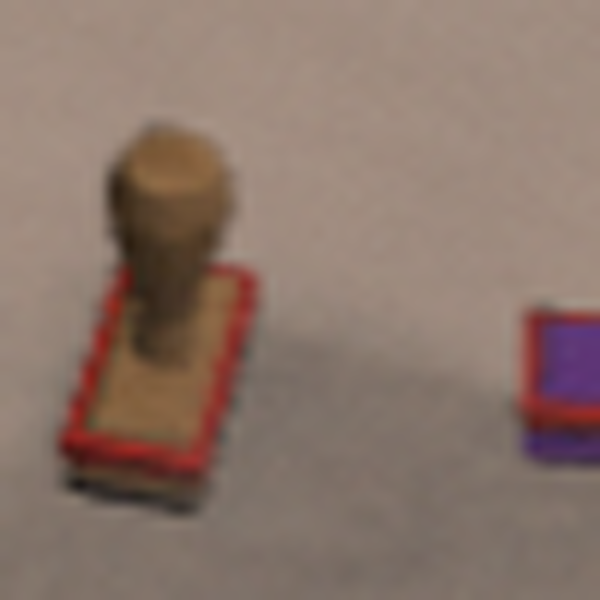

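```bash
cat > h.py <<'E'
import numpy as np, cv2
from rig import env, eyes
def K(p): return np.array(p["intrinsics"])
def undist(p,uv):
    uv=np.atleast_2d(np.array(uv,float)); k=K(p)
    return cv2.undistortPoints(uv[:,None],k,np.array([p["k1"],0,0,0.]))[:,0]
def ext(n,st=None):
    p=eyes.camera_params(n)
    if n!="wrist": return p,np.array(p["R"]),np.array(p["t"])
    M=p["mount"];T=np.eye(4);T[:3,:3]=st["tool_rot"];T[:3,3]=st["position"]
    I=np.linalg.inv(T@M); return p,I[:3,:3],I[:3,3]
def onz(n,uv,z,st=None):
    p,R,t=ext(n,st); c=-R.T@t; out=[]
    for a in undist(p,uv):
        d=R.T@np.array([a[0],a[1],1]); out.append(c+d*(z-c[2])/d[2])
    return np.array(out)
def proj(n,X,st=None):
    p,R,t=ext(n,st); 
    return cv2.projectPoints(np.atleast_2d(X).astype(float),cv2.Rodrigues(R)[0],t,K(p),np.array([p["k1"],0,0,0.]))[0][:,0]
def uc(pts,k,ox,oy): return (np.array(pts,float)+.5)/k-.5+[ox,oy]
def crop(im,x,y,w,h,k): return cv2.resize(im[y:y+h,x:x+w],None,fx=k,fy=k,interpolation=cv2.INTER_CUBIC)
def shot(n,name):
    st=env.observe(); im=eyes.get_image(n)[:,:,::-1].copy(); cv2.imwrite(f"pics/{name}.png",im); return st,im
E
python3 - <<'E'
from h import *
np.set_printoptions(precision=4,suppress=True)
def yaw(a,b): d=b-a; return np.degrees(np.arctan2(d[1],d[0])),np.linalg.norm(d[:2])
for n,c in (("top",uc([(90,298),(203,272),(262,482),(150,517)],12,350,190)),):
    P=onz(n,c,.017); print("stamp",n,P.mean(0),[yaw(P[i],P[(i+1)%4]) for i in range(4)])
print("knob top",onz("top",uc([(185,375)],12,350,190),.074))
P=onz("scene",uc([(60,450),(205,470),(258,270),(125,268)],12,330,235),.018);print("scene st",P.mean(0),[yaw(P[i],P[(i+1)%4]) for i in range(4)])
for n,c in (("top",uc([(82,125),(280,180),(240,320),(42,262)],8,262,212)),("scene",uc([(270,285),(475,452),(285,560),(90,390)],12,230,210))):
    P=onz(n,c,.0125); print("pad",n,P.mean(0),[yaw(P[i],P[(i+1)%4]) for i in range(4)])
print("lens",onz("top",uc([(272,280)],12,300,135),.085),onz("scene",uc([(298,265)],12,310,170),.085))
P=onz("top",uc([(180,150),(408,190)],12,300,135),.105); print(yaw(*P))
P=onz("top",uc([(160,298),(390,348)],12,300,135),.07); print(yaw(*P))
P=onz("scene",uc([(275,160),(465,255)],12,310,170),.1); print(yaw(*P))
P=onz("scene",uc([(200,310),(388,412)],12,310,170),.07); print(yaw(*P))
print("blue",onz("top",[(441,238)],.01))
E
```

```text
stamp top [ 0.5243 -0.1044  0.017 ] [(np.float64(-77.26613661503168), np.float64(0.028645268514005638)), (np.float64(-165.2572148194033), np.float64(0.053646762081274155)), (np.float64(107.04766173034713), np.float64(0.028823210763878775)), (np.float64(14.565971443991698), np.float64(0.05581036937518022))]
knob top [[ 0.5231 -0.1025  0.074 ]]
scene st [ 0.519  -0.1066  0.018 ] [(np.float64(-71.41362548612611), np.float64(0.02953938514725642)), (np.float64(15.835265107612734), np.float64(0.05883330545500606)), (np.float64(118.04324489706015), np.float64(0.027956040190391055)), (np.float64(-166.4636659406443), np.float64(0.054383281854909))]
pad top [0.4749 0.1399 0.0125] [(np.float64(-105.50086246198369), np.float64(0.0769209633841196)), (np.float64(164.45413047312937), np.float64(0.05344355067603843)), (np.float64(73.91265523923295), np.float64(0.07682892198645543)), (np.float64(-15.44201277122029), np.float64(0.05265715123114631))]
pad scene [0.4725 0.1377 0.0125] [(np.float64(-106.925308079016), np.float64(0.07670206922892274)), (np.float64(161.76907273056105), np.float64(0.05033310121380171)), (np.float64(73.07757940523999), np.float64(0.07413837906942043)), (np.float64(-15.312610602281117), np.float64(0.05034371100207354))]
lens [[0.7023 0.017  0.085 ]] [[0.7012 0.0162 0.085 ]]
(np.float64(-100.77049382540939), np.float64(0.0543204492478563))
(np.float64(-103.02370625770443), np.float64(0.05680742869498488))
(np.float64(-103.16182297548734), np.float64(0.05801925361089229))
(np.float64(-103.89177705300807), np.float64(0.058847074414698906))
blue [[ 0.4768 -0.3314  0.01  ]]
```

```bash
cat >> h.py <<'E'
from scipy.spatial.transform import Rotation as Ro
def Rtool(yaw_y,tilt=0,az=0):
    # tool y level at yaw; z down, then tilted about tool y
    a=np.radians(yaw_y); y=np.array([np.cos(a),np.sin(a),0]); z=np.array([0,0,-1.]); x=np.cross(y,z)
    R=np.stack([x,y,z],1); return R@Ro.from_euler('y',tilt,degrees=True).as_matrix()
def delta(pos,R,st=None):
    st=st or env.observe(); T=np.array(st["tool_rot"])
    d=T.T@(np.array(pos)-st["position"])/.75
    r=Ro.from_matrix(T.T@R).as_rotvec()/np.pi
    print("delta",np.round(d,4),np.round(r,4),"t",st["time_s"],"F",np.round(st["ft_force"],2),"w",round(st["grip_width"],4),"pos",np.round(st["position"],4),"q",np.round(st["q"],1))
E
python3 - <<'E'
from h import *
delta([.522,-.104,.20],Rtool(14.7))
E
```

```text
delta [-0.7095 -0.7152  0.0417] [-3.000e-04  1.000e-04  3.477e-01] t 0.15 F [0.62 0.11 0.24] w 0.0852 pos [0.1209 0.5363 0.2309] q [ 65.   21.8  74.4   0.   83.9 -12.3]
```

Call:
{"op": "jog_arm", "data": {
  "deltas": [-0.7095,-0.7152,0.0417,0,0,0.3477,-1,-0.7095,-0.7152,0.0417,0,0,0.3477,-1,-0.7095,-0.7152,0.0417,0,0,0.3477,-1,-0.7095,-0.7152,0.0417,0,0,0.3477,-1,-0.7095,-0.7152,0.0417,0,0,0.3477,-1,-0.7095,-0.7152,0.0417,0,0,0.3477,-1,-0.7095,-0.7152,0.0417,0,0,0.3477,-1,-0.7095,-0.7152,0.0417,0,0,0.3477,-1,-0.7095,-0.7152,0.0417,0,0,0.3477,-1,-0.7095,-0.7152,0.0417,0,0,0.3477,-1,-0.7095,-0.7152,0.0417,0,0,0.3477,-1,-0.7095,-0.7152,0.0417,0,0,0.3477,-1]
}}

```text
time_s: 1.15
position: [0.3867, 0.1111, 0.2107]
tool_rot: [[-0.254, 0.967, 0.0], [0.967, 0.254, 0.0], [0.0, 0.0, -1.0]]
ft_force: [1.2, 1.3, 0.5]
grip_width: 0.0855
```

Run:
```python
from h import *
delta([.522,-.104,.20],Rtool(14.7))
```

```text
delta [-0.3232  0.1018  0.0142] [ 0.0001 -0.     -0.0001] t 1.15 F [1.2  1.32 0.5 ] w 0.0855 pos [0.3867 0.1111 0.2107] q [ -1.    8.   97.7   0.   74.3 -15.6]
```

Call:
{"op": "jog_arm", "data": {
  "deltas": [-0.3232,0.1018,0.0142,0,0,0,-1,-0.3232,0.1018,0.0142,0,0,0,-1,-0.3232,0.1018,0.0142,0,0,0,-1,-0.3232,0.1018,0.0142,0,0,0,-1,-0.3232,0.1018,0.0142,0,0,0,-1,-0.3232,0.1018,0.0142,0,0,0,-1,-0.3232,0.1018,0.0142,0,0,0,-1,-0.3232,0.1018,0.0142,0,0,0,-1,-0.3232,0.1018,0.0142,0,0,0,-1]
}}

```text
time_s: 1.9
position: [0.5211, -0.1015, 0.1996]
tool_rot: [[-0.254, 0.967, -0.001], [0.967, 0.254, 0.001], [0.001, -0.001, -1.0]]
ft_force: [-0.2, 0.1, -0.1]
grip_width: 0.0853
```

Run:
```python
from h import *
delta([.522,-.104,.20],Rtool(14.7))
st,im=shot("wrist","w1")
print(proj("wrist",[[.522,-.104,.074],[.522,-.104,0]],st))
```

```text
delta [-0.0035  0.0004 -0.0006] [-0.0003 -0.0003 -0.0001] t 1.9 F [-0.17  0.09 -0.08] w 0.0853 pos [ 0.5211 -0.1015  0.1996] q [-23.8  21.4  80.5   0.   78.2 -38.5]
[[324.42434466 193.22824819]
 [323.94986296 175.44364583]]
```

View pics/w1.png

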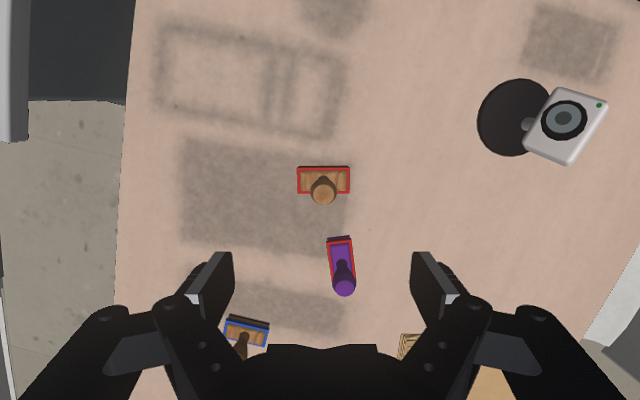

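Run:
```python
from h import *
im=cv2.imread("pics/w1.png"); cv2.imwrite("pics/w1c.png",crop(im,290,155,66,50,12)); cv2.imwrite("pics/w1d.png",crop(im,540,80,70,90,6))
```

```text
(no output)
```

View pics/w1c.png

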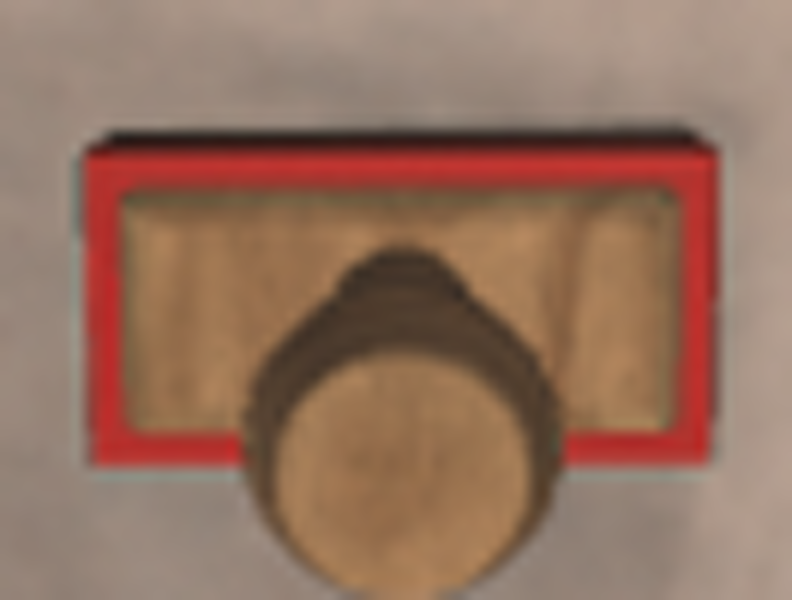

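View pics/w1d.png

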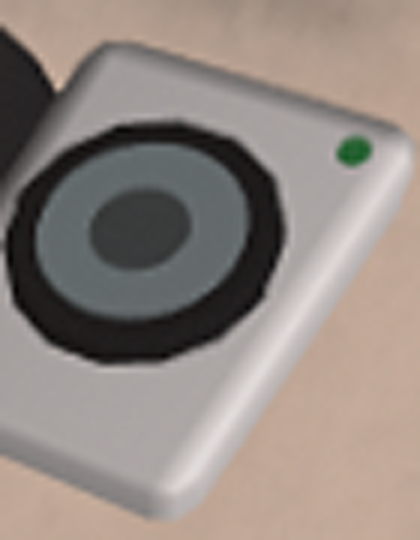

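Run:
```python
from h import *
np.set_printoptions(precision=4,suppress=True)
st=env.observe()
for z in (.015,.019):
    P=onz("wrist",uc([(86,152),(718,152),(714,465),(90,465)],12,290,155),z,st); print(P.mean(0),np.linalg.norm(P-np.roll(P,-1,0),axis=1),[np.degrees(np.arctan2(*(P[j]-P[i])[[1,0]])) for i,j in((0,1),(3,2))])
print(onz("wrist",uc([(402,478)],12,290,155),.074,st))
print("lens",onz("wrist",uc([(138,230)],6,540,80),.085,st))
P=onz("wrist",uc([(245,430),(560,430)],12,290,155),.055,st);print(np.linalg.norm(P[0]-P[1]))
P=np.array([.5215,-.104,.090])
delta([.5215,-.104,.038],Rtool(14.8))
```

```text
[ 0.5215 -0.106   0.015 ] [0.0576 0.0297 0.0583 0.0297] [np.float64(14.742707229778425), np.float64(14.745549407054583)]
[ 0.5212 -0.1051  0.019 ] [0.0569 0.0293 0.0576 0.0293] [np.float64(14.742707229778432), np.float64(14.745549407054567)]
[[ 0.521  -0.1049  0.074 ]]
lens [[0.6998 0.0156 0.085 ]]
0.025774868945477293
delta [-0.0043 -0.0001  0.2159] [-0.0002 -0.0002 -0.0003] t 1.95 F [0.47 0.05 0.49] w 0.086 pos [ 0.5209 -0.101   0.1999] q [-23.8  21.4  80.5   0.   78.2 -38.5]
```

Call:
{"op": "jog_arm", "data": {
  "deltas": [-0.0048,-0.0007,0.05,0,0,0,-1,-0.0048,-0.0007,0.09,0,0,0,-1,-0.0048,-0.0007,0.13,0,0,0,-1,-0.0048,-0.0007,0.16,0,0,0,-1,-0.0048,-0.0007,0.16,0,0,0,-1,-0.0048,-0.0007,0.16,0,0,0,-1]
}}

```text
time_s: 2.45
position: [0.5215, -0.1044, 0.0803]
tool_rot: [[-0.255, 0.967, -0.001], [0.967, 0.255, 0.001], [0.001, -0.001, -1.0]]
ft_force: [0.3, 0.2, 0.1]
grip_width: 0.0856
```

Run:
```python
from h import *
delta([.5212,-.1045,.038],Rtool(14.75))
st,im=shot("wrist","w2")
```

```text
delta [-0.0001 -0.0004  0.0565] [-0.0003 -0.0003  0.0002] t 2.45 F [0.31 0.2  0.08] w 0.0856 pos [ 0.5215 -0.1044  0.0803] q [-24.1  29.3  89.8   0.   61.  -38.9]
```

View pics/w2.png

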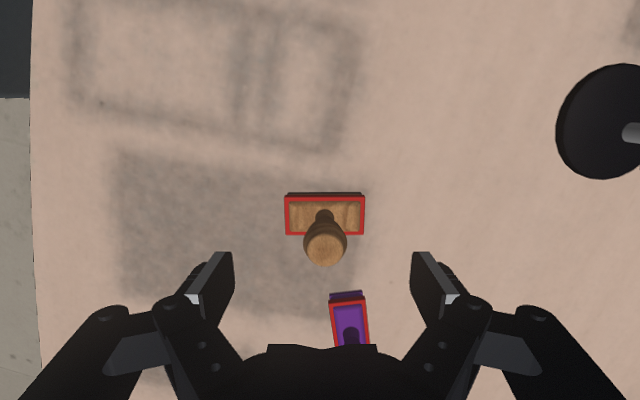

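Call:
{"op": "jog_arm", "data": {
  "deltas": [-0.0001,-0.0004,0.03,0,0,0,-1,-0.0001,-0.0004,0.0565,0,0,0,-1,-0.0001,-0.0004,0.0565,0,0,0,-1,-0.0001,-0.0004,0.0565,0,0,0,1,-0.0001,-0.0004,0.0565,0,0,0,1,-0.0001,-0.0004,0.0565,0,0,0,1,-0.0001,-0.0004,0.0565,0,0,0,1,-0.0001,-0.0004,0.0565,0,0,0,1,-0.0001,-0.0004,0.0565,0,0,0,1,-0.0001,-0.0004,0.0565,0,0,0,1],
  "grip_force": 50
}}

```text
time_s: 3.33
position: [0.5224, -0.1059, 0.0385]
tool_rot: [[-0.254, 0.967, 0.002], [0.967, 0.254, -0.001], [-0.001, 0.002, -1.0]]
ft_force: [1.1, 1.4, 5.6]
grip_width: 0.0229
```

Run:
```python
from h import *
delta([.5212,-.1045,.038],Rtool(14.75))
st,im=shot("wrist","w3")
```

```text
delta [ 0.0022 -0.0011  0.0007] [ 0.0006  0.0004 -0.0003] t 3.3333 F [1.11 1.44 5.64] w 0.0229 pos [ 0.5224 -0.1059  0.0385] q [-24.2  32.8  92.2   0.   54.9 -38.9]
```

View pics/w3.png

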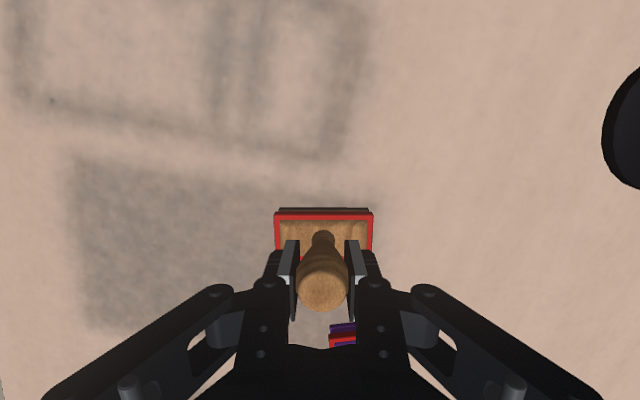

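Call:
{"op": "jog_arm", "data": {
  "deltas": [0,0,-0.01,0,0,0,1,0,0,-0.04,0,0,0,1,0,0,-0.08,0,0,0,1,0,0,-0.12,0,0,0,1,0,0,-0.12,0,0,0,1,0,0,-0.12,0,0,0,1,0,0,-0.12,0,0,0,1]
}}

```text
time_s: 3.97
position: [0.5211, -0.1055, 0.127]
tool_rot: [[-0.254, 0.967, -0.001], [0.967, 0.254, 0.001], [0.001, -0.001, -1.0]]
ft_force: [-0.4, -0.1, -1.5]
grip_width: 0.0229
```

Run:
```python
from h import *
delta([.474,.139,.17],Rtool(74.2))
st,im=shot("wrist","w4")
st,im=shot("scene","s4")
cv2.imwrite("pics/s4c.png",crop(im,290,190,110,90,7))
```

```text
delta [ 0.3313  0.022  -0.057 ] [-2.000e-04 -5.000e-04 -3.305e-01] t 3.9667 F [-0.39 -0.11 -1.5 ] w 0.0229 pos [ 0.5211 -0.1055  0.127 ] q [-24.2  25.8  86.6  -0.   67.7 -38.9]
```

View pics/w4.png

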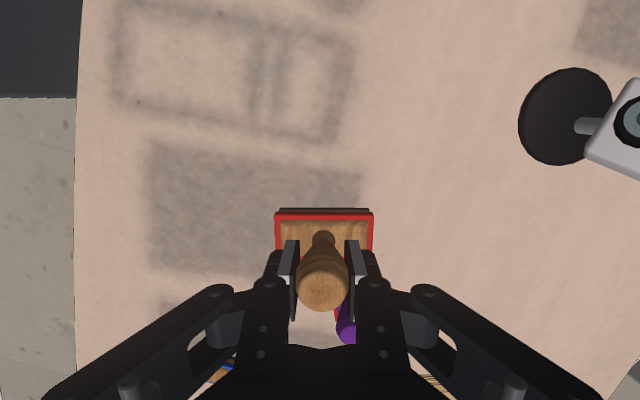

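View pics/s4c.png

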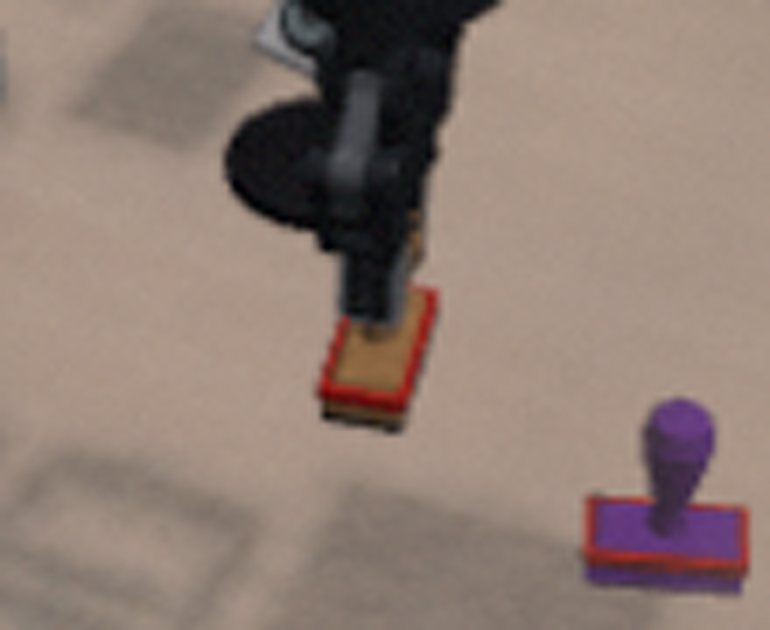

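Run:
```python
from h import *
im=cv2.imread("pics/w4.png"); cv2.imwrite("pics/w4c.png",crop(im,265,200,120,80,6.5))
```

```text
(no output)
```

View pics/w4c.png

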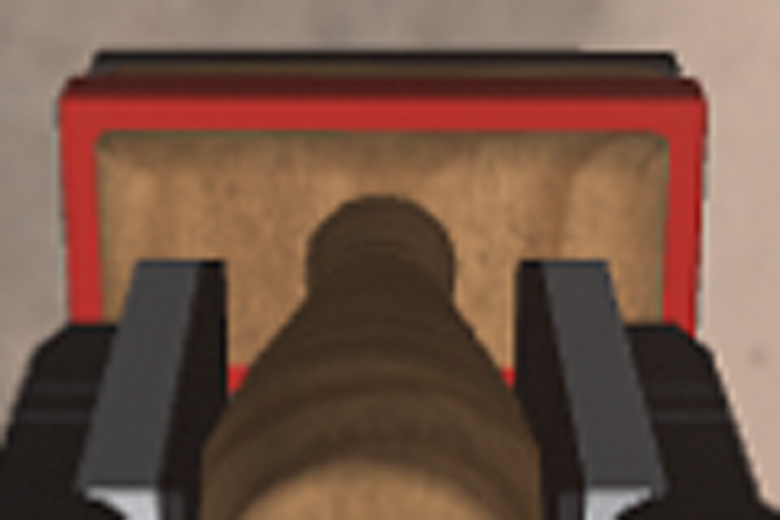

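Call:
{"op": "jog_arm", "data": {
  "deltas": [0.3313,0.022,-0.057,0,0,-0.3305,1,0.3313,0.022,-0.057,0,0,-0.3305,1,0.3313,0.022,-0.057,0,0,-0.3305,1,0.3313,0.022,-0.057,0,0,-0.3305,1,0.3313,0.022,-0.057,0,0,-0.3305,1,0.3313,0.022,-0.057,0,0,-0.3305,1,0.3313,0.022,-0.057,0,0,-0.3305,1,0.3313,0.022,-0.057,0,0,-0.3305,1,0.3313,0.022,-0.057,0,0,-0.3305,1,0.3313,0.022,-0.057,0,0,-0.3305,1,0.3313,0.022,-0.057,0,0,-0.3305,1,0.3313,0.022,-0.057,0,0,-0.3305,1]
}}

```text
time_s: 5.07
position: [0.4744, 0.1386, 0.1698]
tool_rot: [[-0.962, 0.274, -0.001], [0.274, 0.962, -0.0], [0.001, -0.0, -1.0]]
ft_force: [0.2, 0.1, -0.7]
grip_width: 0.023
```

Run:
```python
from h import *
np.set_printoptions(precision=4,suppress=True)
st={"tool_rot":np.eye(3),"position":np.zeros(3)}
P=onz("wrist",uc([(63,97),(705,97),(235,390),(515,390)],6.5,265,200),.0205,st);print(P)
st,im=shot("wrist","w5")
delta([.474,.139,.08],Rtool(74.2))
```

```text
[[ 0.0169 -0.0284  0.0205]
 [ 0.0169  0.0281  0.0205]
 [-0.0119 -0.0138  0.0205]
 [-0.0119  0.012   0.0205]]
delta [0.0007 0.0004 0.1199] [-0.0001 -0.0003 -0.0006] t 5.1167 F [ 0.64 -0.63 -1.21] w 0.0229 pos [0.4745 0.1386 0.17  ] q [  2.5  19.6  88.8  -0.   71.6 -71.6]
```

View pics/w5.png

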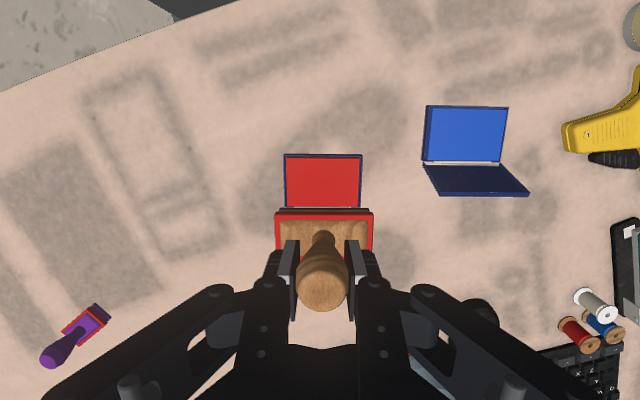

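Run:
```python
from h import *
im=cv2.imread("pics/w5.png"); cv2.imwrite("pics/w5c.png",crop(im,275,145,100,75,8))
```

```text
(no output)
```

View pics/w5c.png

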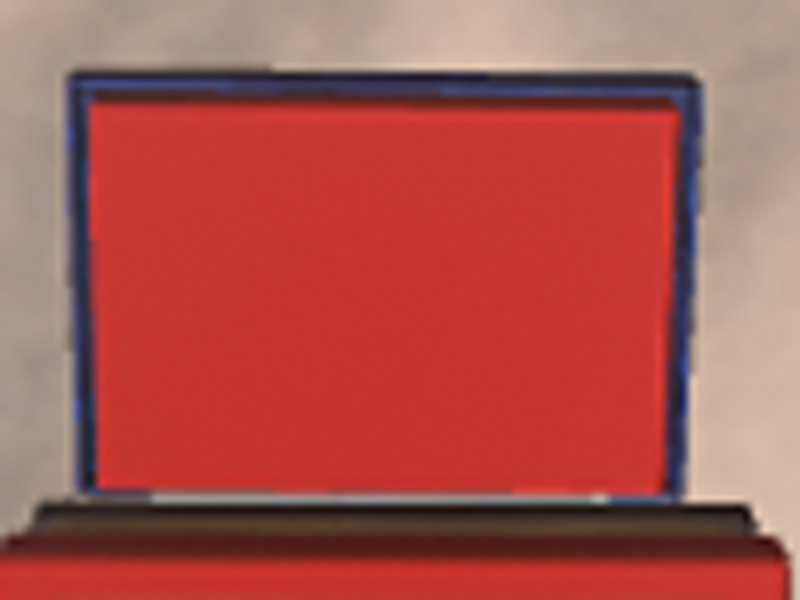

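Run:
```python
from h import *
np.set_printoptions(precision=4,suppress=True)
st=env.observe()
P=onz("wrist",uc([(88,101),(682,109),(665,491),(96,489)],8,275,145),.0125,st);c=P.mean(0)
print(c,np.linalg.norm(P-np.roll(P,-1,0),axis=1),[np.degrees(np.arctan2(*(P[j]-P[i])[[1,0]])) for i,j in((0,1),(3,2),(0,3),(1,2))])
yaw=73.9
R=Rtool(yaw)
tgt=np.array([.4745,.139,0]); tgt=tgt-R@[.002,0,0]
for z in(.075,.054,.050): delta([tgt[0],tgt[1],z],R)
```

```text
[0.4727 0.1385 0.0125] [0.0738 0.05   0.0741 0.0508] [np.float64(73.31742156784888), np.float64(73.8816089634312), np.float64(-16.689730961331232), np.float64(-16.3803214047924)]
delta [-0.0026  0.0005  0.1266] [-0.0001 -0.0003  0.0011] t 5.1167 F [ 0.64 -0.63 -1.21] w 0.0229 pos [0.4745 0.1386 0.17  ] q [  2.5  19.6  88.8  -0.   71.6 -71.6]
delta [-0.0027  0.0006  0.1546] [-0.0001 -0.0003  0.0011] t 5.1167 F [ 0.64 -0.63 -1.21] w 0.0229 pos [0.4745 0.1386 0.17  ] q [  2.5  19.6  88.8  -0.   71.6 -71.6]
delta [-0.0027  0.0006  0.1599] [-0.0001 -0.0003  0.0011] t 5.1167 F [ 0.64 -0.63 -1.21] w 0.0229 pos [0.4745 0.1386 0.17  ] q [  2.5  19.6  88.8  -0.   71.6 -71.6]
```

Call:
{"op": "jog_arm", "data": {
  "deltas": [-0.002,0,0.04,0,0,0.002,1,-0.002,0,0.08,0,0,0.002,1,-0.002,0,0.12,0,0,0.002,1,-0.002,0,0.145,0,0,0.002,1,-0.002,0,0.152,0,0,0.002,1,-0.002,0,0.152,0,0,0.002,1,-0.002,0,0.152,0,0,0.002,1,-0.002,0,0.152,0,0,0.002,1]
}}

```text
time_s: 5.78
position: [0.4769, 0.1384, 0.0577]
tool_rot: [[-0.96, 0.279, 0.003], [0.279, 0.96, 0.0], [-0.002, 0.001, -1.0]]
ft_force: [0.8, 0.1, -0.9]
grip_width: 0.0229
```

Run:
```python
from h import *
delta([.4754,.1381,.051],Rtool(73.9))
st,im=shot("scene","s6"); cv2.imwrite("pics/s6c.png",crop(im,210,180,100,80,8))
```

```text
delta [ 0.0018 -0.001   0.0089] [ 0.0003  0.0008 -0.0004] t 5.7833 F [ 0.85  0.13 -0.86] w 0.0229 pos [0.4769 0.1384 0.0577] q [  2.5  28.4  97.    0.   54.4 -71.3]
```

View pics/s6c.png

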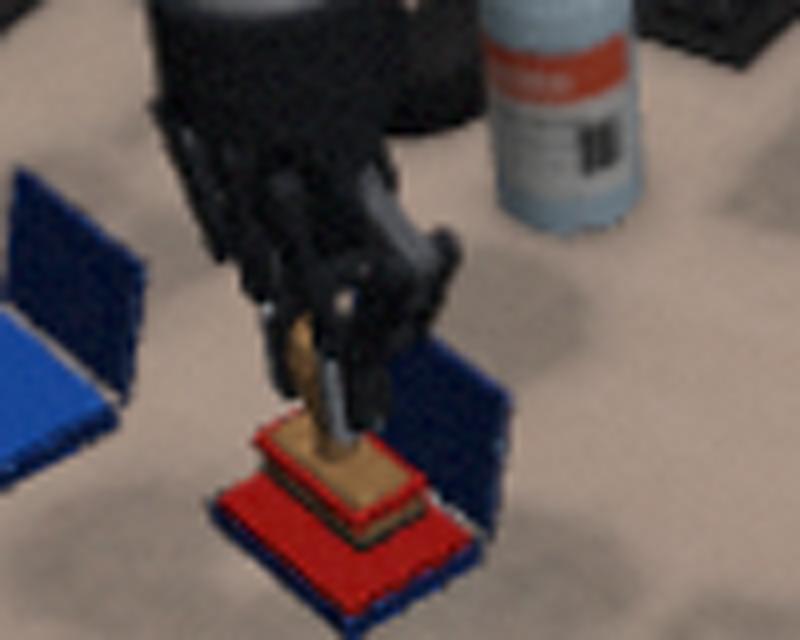

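Run:
```python
from h import *
for z in (.0362,.0382):
    P=onz("scene",uc([(255,440),(360,518),(427,480),(300,405)],8,210,180),z);print(P.round(4),P.mean(0))
P=onz("scene",uc([(215,503),(350,612),(478,543)],8,210,180),.0125);print(P.round(4),(P[0]+P[2])/2)
```

```text
[[0.4691 0.1695 0.0362]
 [0.4558 0.116  0.0362]
 [0.4813 0.1081 0.0362]
 [0.4906 0.1675 0.0362]] [0.47420326 0.14028341 0.0362    ]
[[0.4674 0.1678 0.0382]
 [0.4542 0.1145 0.0382]
 [0.4796 0.1066 0.0382]
 [0.4889 0.1659 0.0382]] [0.47250092 0.13870221 0.0382    ]
[[0.4571 0.1808 0.0125]
 [0.438  0.1097 0.0125]
 [0.4849 0.0928 0.0125]] [0.47102605 0.13677631 0.0125    ]
```

Call:
{"op": "jog_arm", "data": {
  "deltas": [0.0025,-0.001,0.004,0,0,0,1,0.0025,-0.001,0.008,0,0,0,1,0.0025,-0.001,0.0095,0,0,0,1,0.0025,-0.001,0.0095,0,0,0,1]
}}

```text
time_s: 6.17
position: [0.475, 0.1387, 0.0508]
tool_rot: [[-0.96, 0.278, 0.004], [0.278, 0.96, 0.001], [-0.003, 0.002, -1.0]]
ft_force: [-2.3, 2.9, 14.5]
grip_width: 0.0231
```

Call:
{"op": "jog_arm", "data": {
  "deltas": [0,0,0,0,0,0,1,0,0,0,0,0,0,1,0,0,0,0,0,0,1,0,0,0,0,0,0,1,0,0,0,0,0,0,1]
}}

```text
time_s: 6.58
position: [0.4749, 0.1386, 0.0508]
tool_rot: [[-0.96, 0.278, 0.003], [0.278, 0.96, 0.001], [-0.003, 0.002, -1.0]]
ft_force: [-1.9, 2.4, 13.8]
grip_width: 0.0233
```

Run:
```python
from h import *
delta([.4754,.1381,.051],Rtool(73.9))
st,im=shot("scene","s7"); cv2.imwrite("pics/s7c.png",crop(im,210,180,100,80,8))
```

```text
delta [-0.0009 -0.0005 -0.0003] [ 0.0005  0.001  -0.0003] t 6.5833 F [-1.9   2.42 13.83] w 0.0233 pos [0.4749 0.1386 0.0508] q [  2.5  28.9  97.7   0.   53.2 -71.3]
```

View pics/s7c.png

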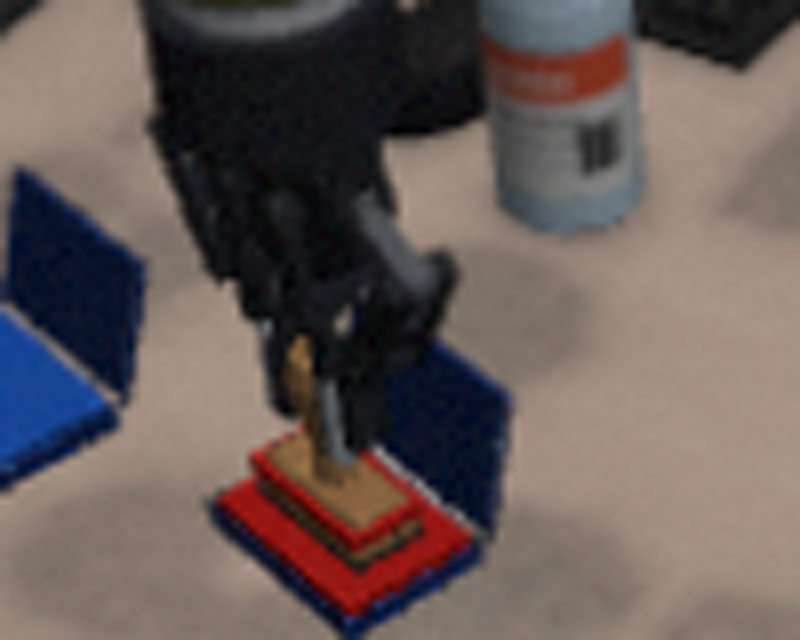

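Run:
```python
from h import *
P=onz("scene",uc([(362,568),(422,528),(260,490)],8,210,180),.0125);print(P.round(4),(P[1]+P[2])/2)
F=onz("scene",uc([(215,503),(350,612),(478,543)],8,210,180),.0125)
a=np.radians(-16);R=np.array([[np.cos(a),-np.sin(a)],[np.sin(a),np.cos(a)]])
f=(F[0]+F[2])[:2]/2; s=((P[1]+P[2])/2)[:2]; print(R.T@(s-f), R.T@(P[0]-F[1])[:2])
```

```text
[[0.4564 0.1188 0.0125]
 [0.4817 0.1131 0.0125]
 [0.4698 0.1717 0.0125]] [0.47571556 0.14239739 0.0125    ]
[0.00295847 0.00669594] [0.01515316 0.01376103]
```

Run:
```python
from h import *
st,im=shot("wrist","w7"); cv2.imwrite("pics/w7c.png",crop(im,255,180,140,100,5.5))
```

View pics/w7c.png

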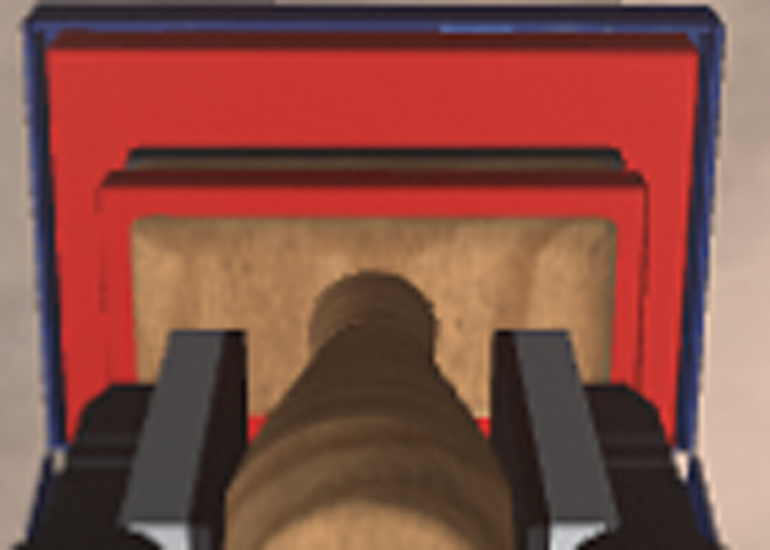

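Run:
```python
from h import *
st=env.observe()
R=Rtool(77,-45); lens=np.array([.701,.0163,.085]); cz=-R[:,2]; print(cz)
f=lens+.1*cz; p=f-R@[.002,0,.0385]; print(f,p)
up=st["position"]+[0,0,.15]
st2=dict(st); st2["position"]=up
delta(up,st["tool_rot"]); delta(p+.06*cz,R,st2)
print("bottle",onz("top",[(262,170),(262,160)],.1))
```

```text
[-0.68898368  0.15906442  0.70710678]
[0.63210163 0.03220644 0.15571068] [0.60695373 0.03801229 0.1843485 ]
delta [-0.0006  0.0003 -0.2   ] [0. 0. 0.] t 6.6833 F [-2.02  3.   15.07] w 0.0228 pos [0.4749 0.1386 0.0508] q [  2.5  28.9  97.7   0.   53.2 -71.3]
delta [-0.1501 -0.0829 -0.0343] [-0.0064 -0.2489 -0.0168] t 6.6833 F [-2.02  3.   15.07] w 0.0228 pos [0.4749 0.1386 0.2008] q [  2.5  28.9  97.7   0.   53.2 -71.3]
bottle [[0.66494251 0.18589009 0.1       ]
 [0.69387087 0.18664118 0.1       ]]
```

Call:
{"op": "jog_arm", "data": {
  "deltas": [0,0,-0.01,0,0,0,1,0,0,-0.03,0,0,0,1,0,0,-0.07,0,0,0,1,0,0,-0.12,0,0,0,1,0,0,-0.17,0,0,0,1,0,0,-0.2,0,0,0,1,0,0,-0.2,0,0,0,1,0,0,-0.2,0,0,0,1]
}}

```text
time_s: 7.35
position: [0.4741, 0.1382, 0.2001]
tool_rot: [[-0.96, 0.278, 0.002], [0.278, 0.96, 0.0], [-0.002, 0.001, -1.0]]
ft_force: [-0.3, 1.4, -1.6]
grip_width: 0.023
```

Run:
```python
from h import *
R=Rtool(77,-45); lens=np.array([.701,.0163,.085]); cz=-R[:,2]
p=lens+.1*cz-R@[.002,0,.0385]
delta(p+.06*cz,R)
st,im=shot("wrist","w8"); cv2.imwrite("pics/w8c.png",crop(im,255,180,140,100,5.5))
```

```text
delta [-0.1509 -0.0821 -0.0353] [-0.0067 -0.2493 -0.0167] t 7.35 F [-0.26  1.43 -1.58] w 0.023 pos [0.4741 0.1382 0.2001] q [  2.5  17.7  86.2  -0.   76.  -71.3]
```

View pics/w8.png

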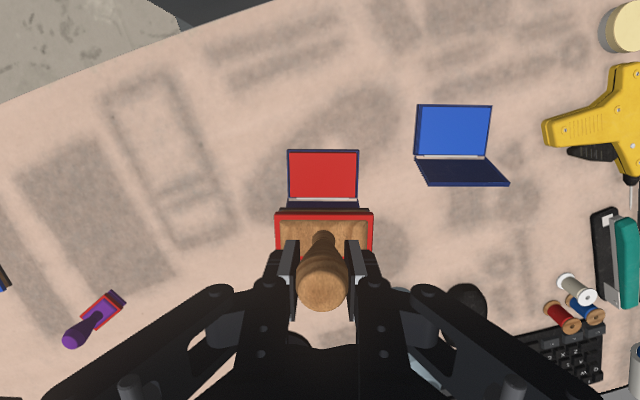

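Call:
{"op": "jog_arm", "data": {
  "deltas": [-0.02,-0.011,-0.005,-0.001,-0.034,-0.0023,1,-0.045,-0.025,-0.011,-0.002,-0.072,-0.005,1,-0.065,-0.036,-0.016,-0.003,-0.108,-0.0073,1,-0.09,-0.049,-0.021,-0.004,-0.145,-0.0098,1,-0.11,-0.06,-0.026,-0.005,-0.182,-0.0123,1,-0.133,-0.072,-0.031,-0.006,-0.218,-0.0148,1,-0.1509,-0.0821,-0.0353,-0.0067,-0.2493,-0.0167,1,-0.1509,-0.0821,-0.0353,-0.0067,-0.2493,-0.0167,1,-0.1509,-0.0821,-0.0353,-0.0067,-0.2493,-0.0167,1,-0.1509,-0.0821,-0.0353,-0.0067,-0.2493,-0.0167,1,-0.1509,-0.0821,-0.0353,-0.0067,-0.2493,-0.0167,1]
}}

```text
time_s: 8.32
position: [0.5657, 0.0479, 0.2256]
tool_rot: [[-0.692, 0.225, 0.686], [0.159, 0.974, -0.159], [-0.704, -0.001, -0.71]]
ft_force: [-1.4, -0.5, -0.7]
grip_width: 0.0228
```

Run:
```python
from h import *
R=Rtool(77,-45); lens=np.array([.701,.0163,.085]); cz=-R[:,2]
p=lens+.1*cz-R@[.002,0,.0385]
delta(p+.06*cz,R)
delta(p,R)
st,im=shot("wrist","w9")
st,im2=shot("scene","s9"); cv2.imwrite("pics/s9c.png",crop(im2,250,100,160,120,5))
```

```text
delta [-0.0011 -0.0005 -0.001 ] [-0.0001 -0.0012  0.0001] t 8.3167 F [-1.43 -0.54 -0.66] w 0.0228 pos [0.5657 0.0479 0.2256] q [ -4.3  12.  104.1 -18.   20.3 -66.8]
delta [-0.0014 -0.0005  0.079 ] [-0.0001 -0.0012  0.0001] t 8.3167 F [-1.43 -0.54 -0.66] w 0.0228 pos [0.5657 0.0479 0.2256] q [ -4.3  12.  104.1 -18.   20.3 -66.8]
```

View pics/w9.png

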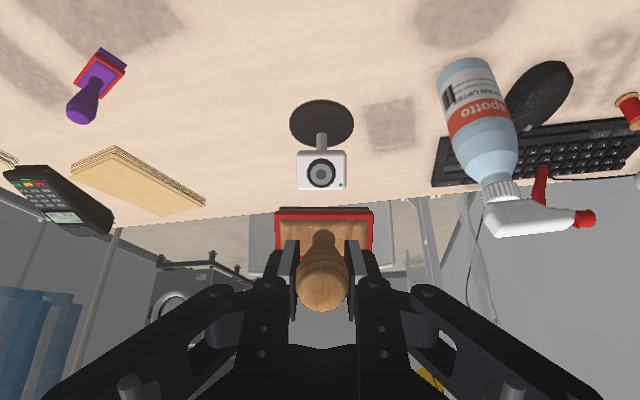

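View pics/s9c.png

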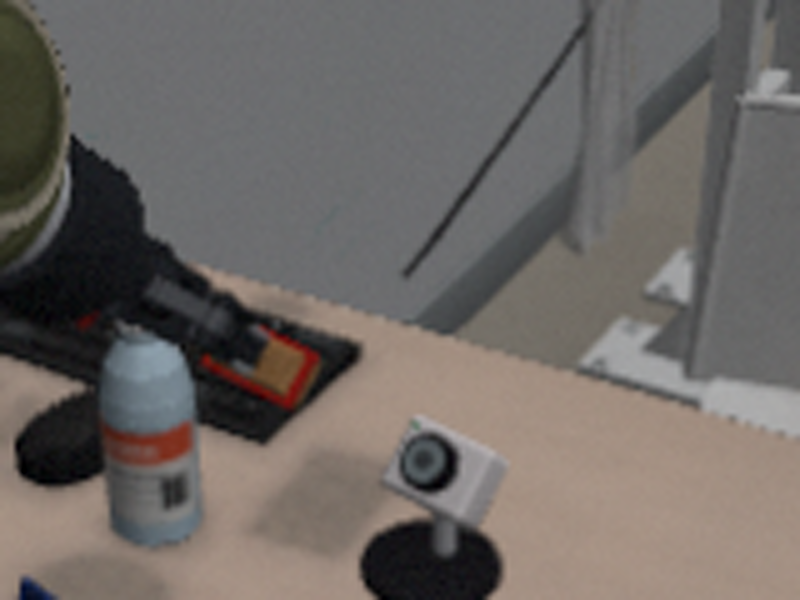

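Run:
```python
from h import *
im=cv2.imread("pics/w9.png"); cv2.imwrite("pics/w9c.png",crop(im,285,140,75,60,10))
R=Rtool(77,-45)
st={"tool_rot":np.eye(3),"position":np.zeros(3)}
print(onz("wrist",[(321,174)],.1985,st))
```

```text
[[ 0.00035236 -0.00198679  0.1985    ]]
```

View pics/w9c.png

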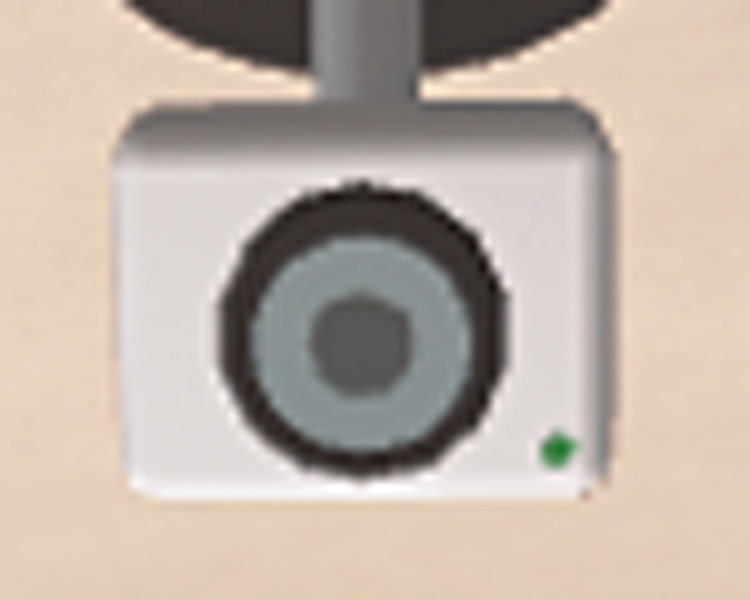

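Call:
{"op": "jog_arm", "data": {
  "deltas": [-0.0004,-0.0001,0.015,0,0,0,1,-0.0007,-0.0002,0.03,0,0,0,1,-0.001,-0.0004,0.045,0,0,0,1,-0.0014,-0.0005,0.06,0,0,0,1,-0.0014,-0.0005,0.06,0,0,0,1,-0.0014,-0.0005,0.06,0,0,0,1]
}}

```text
time_s: 8.92
position: [0.5974, 0.0396, 0.1934]
tool_rot: [[-0.692, 0.225, 0.686], [0.159, 0.974, -0.159], [-0.704, -0.001, -0.71]]
ft_force: [-0.3, 0.5, -0.6]
grip_width: 0.0227
```

Run:
```python
from h import *
R=Rtool(77,-45); lens=np.array([.701,.0163,.085]); cz=-R[:,2]
p=lens+.1*cz-R@[.002,0,.0385]
delta(p,R)
```

```text
delta [-0.0006  0.0008  0.0177] [-0.0003 -0.0012  0.0001] t 8.9167 F [-0.3   0.48 -0.63] w 0.0227 pos [0.5974 0.0396 0.1934] q [ -5.1  17.5 102.9 -20.7  16.1 -64.4]
```

Call:
{"op": "jog_arm", "data": {
  "deltas": [-0.0015,-0.0005,0.006,0,0,0,1,-0.0015,-0.0005,0.012,0,0,0,1,-0.0015,-0.0005,0.0177,0,0,0,1,-0.0015,-0.0005,0.0177,0,0,0,1,-0.0015,-0.0005,0.0177,0,0,0,1,-0.0015,-0.0005,0.0177,0,0,0,1,-0.0015,-0.0005,0.0177,0,0,0,1]
}}

```text
time_s: 9.5
position: [0.6069, 0.0373, 0.1862]
tool_rot: [[-0.69, 0.225, 0.688], [0.159, 0.974, -0.159], [-0.706, -0.001, -0.708]]
ft_force: [-0.5, -0.1, -1.8]
grip_width: 0.0225
```

Run:
```python
from h import *
R=Rtool(77,-45); lens=np.array([.701,.0163,.085]); cz=-R[:,2]
p=lens+.1*cz-R@[.002,0,.0385]
delta(p,R)
st,im=shot("wrist","w10"); cv2.imwrite("pics/w10c.png",crop(im,265,80,120,175,3.4))
print(np.linalg.norm(st["qvel"]))
st,im=shot("scene","s10"); cv2.imwrite("pics/s10c.png",crop(im,270,110,100,80,8))
st,im=shot("top","t10")
cv2.imwrite("pics/t10c.png",crop(im,300,125,170,130,4.5))
```

```text
delta [0.0018 0.001  0.0016] [-0.0001 -0.0006  0.0001] t 9.5 F [-0.49 -0.1  -1.78] w 0.0225 pos [0.6069 0.0373 0.1862] q [ -5.3  18.9 102.3 -21.3  15.2 -63.9]
0.1984812346614903
```

View pics/w10c.png

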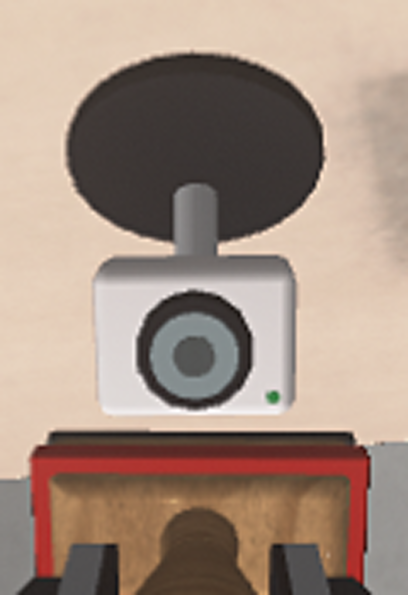

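View pics/s10c.png

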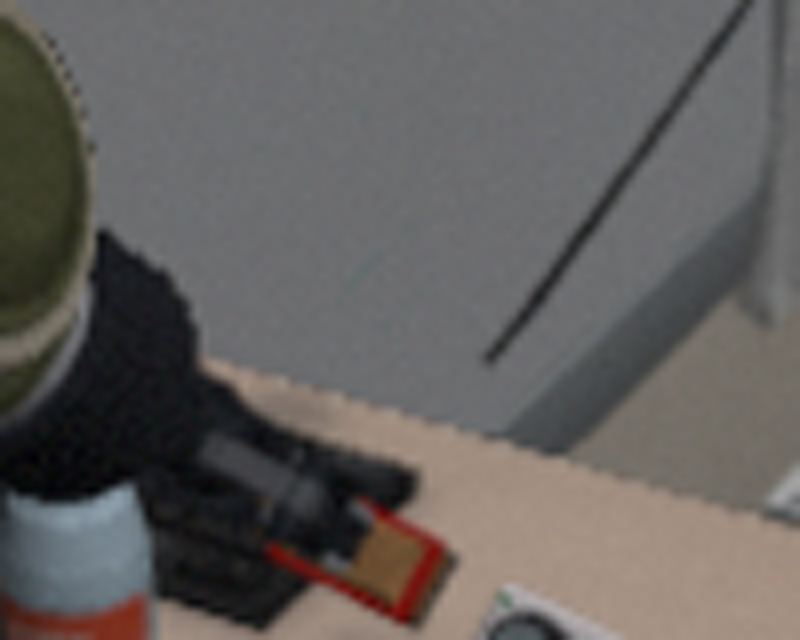

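View pics/t10c.png

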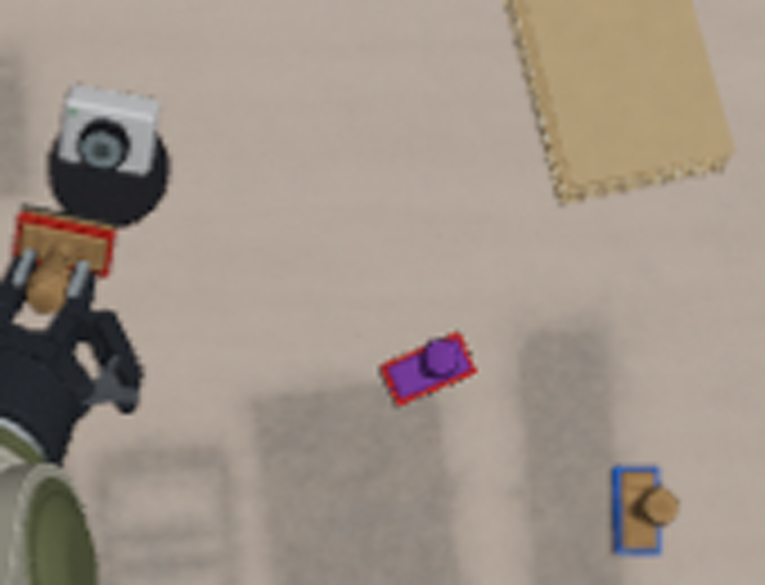

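Run:
```python
from h import *
print(onz("wrist",uc([(194,355)],3.4,265,80),.1385,{"tool_rot":np.eye(3),"position":np.zeros(3)}))
P=onz("wrist",uc([(32,450),(369,450)],3.4,265,80),.0205,{"tool_rot":np.eye(3),"position":np.zeros(3)});print(P)
st=env.observe();print(st["qvel"],st["grip_width"],st["time_s"])
```

```text
[[ 0.0038079  -0.00117965  0.1385    ]]
[[ 0.01754948 -0.02854846  0.0205    ]
 [ 0.01753892  0.02837528  0.0205    ]]
[-0.00761225 -0.03373085 -0.05387948  0.02533268 -0.02620027 -0.0204786 ] 0.023049939154960383 9.65
```

```bash
python3 -c "
from rig import close_job
print(close_job())"
```

```text
the job is handed in; nothing more can be done
None
```

I inked the red-banded stamp on the red pad and handed the job in with the stamp held up in front of the bench camera. `close_job` reports no verdict.

- **Inking:** I pressed the stamp at about 14–15 N for roughly 0.5 s. The wrist picture showed the whole face on the felt and centred, with left/right margins equal and the front margin about 12 mm. An earlier, coarser reading from the scene camera put it 3–7 mm off centre. I went with the wrist view because it shows the stamp and felt at much higher resolution.
- **Inspection pose:** The arm was about 2 mm from its target when I handed in. The wrist view put the lens axis within about 2 mm of the middle of the face. The face-to-lens distance was set from the located lens position, not measured separately. The top picture showed the stamp's long edges parallel to the camera housing.
- **Squareness:** My readings of the camera's heading differed by about ±2°, and the 45° upward tilt was taken from the description, not measured.
- **Grip and stillness:** The fingers held at 23 mm opening with a 50 N grip setting, and the joints were almost still (under 0.06 deg/s in the last reading).
- **Things to leave alone:** In the last top picture the blue stamp was still upright and looked unmoved, though I did not measure its position again. The purple look-alike was untouched. The red stamp never went near the blue pad, and the force readings near the camera showed no sign of contact. The run took about 9.7 s of the 40 s allowed.

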